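# Hold a resin sample cell in the photometer's light path

### The arm

A 6-joint arm with a two-finger parallel gripper is mounted at the origin on a cart in front of the work surface, level with it; the furniture and walls round the work are solid. World frame = base frame: x ahead of the robot, y to its left, z up, the work surface at z = 0. Lengths are in m, angles in rad, forces in N, time in s.
With the tool pointing down it reaches from about 0.2 to 0.875 m from the base axis. Payload 3.4 kg.
Tool frame: the origin (TCP) lies between the finger pads; the fingertips stand 25 mm ahead of it and the grasp point (between the pads) lies 6 mm ahead of it (r.nose_length is the z of the fingertips in the tool frame, in m); z points along the fingers, x is the direction in which the jaws open and shut, and the axes are right-handed (so a half turn about z gives the same grasp; the last joint's range is limited). The gripper opens to 94 mm and grips with 3 to 60 N. Pads are 16 mm wide; open, the fingers measure 119 mm over their backs; the gripper's body (75 mm by 177 mm) begins 78 mm behind the grasp point.
Start: joints at [1.219, 0.276, 1.505, -0, 1.361, -0.121], TCP at [0.132, 0.56, 0.23] pointing down, gripper open.
Joint ranges: [-2.89, 2.89], [-0.75, 2.08], [0.22, 2.7], [-1.18, 4.32], [0.11, 2.71], [-2.7, 2.7]. Speed limits (rad/s): [2.57, 2.57, 3.14, 3.14, 3.14, 3.14].

### API

Orientations are given as a unit quaternion [w, x, y, z].
In Python, from plant import r, gripper_to, inverse_kinematics, vision, models, telemetry gives the robot as it stands. Calls block until the motion is done:
- r.move_to(position, orientation): joint-space move of the TCP to a pose.
- r.move_l(position, rot=None, vel=0.15, guard=None): straight line of the TCP; rot=None keeps the orientation; vel is the mean speed in m/s. With guard (N) it stops when the force on the tool has changed by that much, and returns True; else False.
- r.movej(angles): joint-space move.
- gripper_to(opening, f_grip=None): finger opening in m; f_grip is the grip in N (None keeps the last); returns when the fingers have stopped.
- r.hold(seconds).
- inverse_kinematics(position, orientation): joint angles nearest the present ones, or None.
- vision.snapshot(name): name is "scene" or "side" or "wrist"; returns the picture (384x512x3 uint8, red, green, blue); there is no depth.
- vision.get_calibration(name): a dict with "fx", "fy", "cx", "cy" (pixels), "position" and "orientation" of the camera in the world. Camera axes: x right, y down, z forward; pixel columns grow to the right and rows downward; lengths in m; the calibration is good to about 2 mm. A picture is of the moment at which its call begins: read the wrist's pose just before it. get_calibration takes no time and is no camera call; for the wrist camera it gives the pose at the moment of the call.
A pose or a line that the arm cannot do raises r.PlanningError and nothing moves.
- r.sign_off(): hands the job in, once; it reports no verdict.
Trained networks look in the newest picture that a camera, given by its name, has taken for a name from the list of things; names that differ only in an ending like _2 or _b are one class to them, and where a whole thing is asked for, a point or a joint stands for the part that bears it (a point fixed in the world has none). Each returns a list of dicts, best first, with "score" (0 to 1); they miss things now and then, are a little off and sometimes report something else, mostly with a low value. They report only what shows in the picture. A call takes as long as a camera call. They do not tell look-alikes from the thing itself.
- models.boxes_of(thing, camera): "at" ([x, y, z] in m, in world coordinates, good to about 4 mm: the middle of the surface that is visible of it).
- models.regions_of(thing, camera): "pixels" (384x512 bool, what is visible of it).
- models.mark_of(thing, camera): "at" ([x, y, z] in m, in world coordinates, good to about 4 mm: a listed point, or the origin of a listed thing).
Readings, each from a call of its own:
- telemetry.current_t(): time.
- telemetry.current_joints(): joint angles.
- telemetry.current_dq(): joint speeds.
- telemetry.current_joint_efforts(): joint torques, N m.
- telemetry.current_ee_pos(): TCP position.
- telemetry.current_tool_rot(): TCP orientation.
- telemetry.current_wrist_force(): force on the tool from outside, world axes, zero at the start.
- telemetry.current_torque(): the same for the moment, N m.
- telemetry.current_opening(): finger opening in m.
Only numpy, scipy, OpenCV 4.12 (cv2) and the standard library are available. Lean on these libraries where they do the work, as an engineer would, in place of code of your own. Each camera call takes 0.05 s, during which the arm holds its last target.

### The job

Check the amber resin sample in the bench photometer: first press the lamp's open blue cover down until its catch snaps and holds it shut by itself. Then pick up the amber test cell with the fingers on its two frosted white faces only, never touching its clear faces or lid, and leave the green cell standing where it is. Finish while still holding the amber cell upright and still in the light path, clear of the photometer, centred midway between lamp lens and sensor lens, with its clear faces square to the beam and its black line at the height of the beam.

Things in the scene. Friction and masses are not known exactly. Their poses are not given: they have to be found in the camera images.
- photometer: fixed grey instrument, base plate 116x227x12 mm; origin on the bench under the middle of the beam, which runs along its y axis. Lamp housing at y 50 to 125 mm (x -45 to 45), blue cover on it, 95 mm high when shut; sensor housing at y -50 to -90 mm (x -35 to 35), 91 mm high. Gap between them open in front, behind and above; lens collars 26 mm wide stand 4 mm into it, 60 mm above the bench
- beam_middle (a point): middle of the light path, on the beam, midway between the two lenses, 60 mm above the bench (48 mm above the base plate); axes as the photometer's
- cover (a joint): hinge angle of the blue cover, rad: 0 shut, up to 1.0; starts at 0.45 to 0.75 and stays by friction. Hinge along the photometer's y at its x = +47, y = 87.5 mm, 90.5 mm above the bench; the cover reaches 106 mm from it to -x. A light spring lifts it again if not caught. In the last 0.1 rad a nose snaps under a sprung catch (5 to 10 N pressed near the front edge); then it stays under 0.03
- cover_press (a point): point on the cover's upper face where to press it, 76 mm from the hinge, moves with the cover (95 mm above the bench when shut)
- amber_cell: loose glass test cell with amber filling and orange lid, 32x28x80 mm, 0.12 kg, standing upright on a flat tray 4 mm thick; origin at the centre of its underside, z up. Its x axis passes through the two frosted faces (32 mm apart), its y axis through the two clear faces (28 mm apart)
- amber_line (a point): centre of the amber cell at the height of the thin black line round it, 24 mm above its underside; axes as the cell's; this point belongs in the beam
- amber_cell_frosted: the two frosted white faces of the amber cell, at x = +16 and -16 mm, 26 mm wide, from 6 to 76 mm above its underside; grip here, above the black line; origin as the cell's
- amber_cell_clear: the amber cell's glass with the two clear faces at y = +14 and -14 mm, and its small orange lid (22x24 mm, 76 to 80 mm above the underside); not to be touched; origin as the cell's
- green_cell: the same cell with green filling and green lid, on the same tray about 100 mm from the amber one; to be left standing; origin at the centre of its underside
Not all that is in view belongs to the job. Of the things that look like the amber_cell, take the one that is farthest to the robot's left at the start.

How it is judged:
By the outcome, as a careful person would: the job done as asked, in the order asked, and still so for the second after the job is handed in, while the arm keeps its last pose, push and grip.
It also fails if it takes over 51 s, if anything falls off the work surface, if the arm or the gripper's body presses on something with over 40 N, if the wrist force passes 120 N, or if a joint passes its speed limit or range.

## Working session

There is one attempt and no reset: what is moved stays moved. The work goes in short steps, each a Python script; the robot and the scene stay as the last script left them, time stands still between calls to the robot, and variables do not carry over. Pictures are saved under pics/ and viewed, and the job is handed in when it is done.

```bash
ls; mkdir -p pics; python3 - <<'E'
from plant import r, vision, models, telemetry
import cv2, numpy as np
for n in ["scene","side","wrist"]:
    im=vision.snapshot(n); cv2.imwrite(f"pics/{n}0.png",im[:,:,::-1])
    c=vision.get_calibration(n); print(n,{k:np.round(v,3).tolist() for k,v in c.items()})
    for t in ["amber_cell","green_cell","photometer","cover_press","beam_middle","amber_line"]:
        try: print(t,[(round(d["score"],2),np.round(d["at"],4).tolist()) for d in models.mark_of(t,n)])
        except Exception as e: print(t,e)
print(telemetry.current_t(), r.nose_length, telemetry.current_tool_rot())
E
```

```text
pics
scene {'fx': 408.12, 'fy': 408.12, 'cx': 252.625, 'cy': 190.917, 'position': [0.111, -0.343, 0.654], 'orientation': [-0.395, 0.865, -0.278, 0.135]}
amber_cell [(0.8, [0.6219, -0.0013, -0.0017]), (0.74, [0.4058, 0.3196, 0.0276]), (0.59, [0.4043, 0.3168, 0.0053])]
green_cell [(0.97, [0.4282, 0.2108, 0.004])]
photometer [(0.8, [0.4611, -0.0034, 0.0011]), (0.36, [0.4061, 0.3142, 0.0025])]
cover_press [(0.64, [0.4338, 0.0798, 0.1357])]
beam_middle [(0.88, [0.4609, -0.0012, 0.0596])]
amber_line [(0.97, [0.5388, 0.2392, 0.0273]), (0.84, [0.4041, 0.3186, 0.0301]), (0.66, [0.626, -0.0023, 0.0274])]
side {'fx': 393.287, 'fy': 393.287, 'cx': 253.299, 'cy': 184.508, 'position': [0.33, -0.514, 0.534], 'orientation': [-0.481, 0.865, -0.122, 0.074]}
amber_cell [(0.98, [0.6234, -0.0004, -0.0]), (0.84, [0.5428, 0.2321, -0.0002]), (0.69, [0.4042, 0.3203, 0.0032])]
green_cell [(0.72, [0.4269, 0.2108, 0.0062])]
photometer [(0.97, [0.4574, -0.0014, 0.0003])]
cover_press [(0.64, [0.4334, 0.0824, 0.1387])]
beam_middle [(0.8, [0.4617, 0.0015, 0.0622])]
amber_line [(0.9, [0.5435, 0.2377, 0.0246]), (0.6, [0.6246, -0.0033, 0.0249]), (0.57, [0.4055, 0.3146, 0.0315])]
wrist {'fx': 283.736, 'fy': 283.736, 'cx': 256.232, 'cy': 190.84, 'position': [0.054, 0.578, 0.384], 'orientation': [0.108, 0.776, 0.615, 0.086]}
amber_cell []
green_cell []
photometer []
cover_press []
beam_middle []
amber_line [(0.86, [0.408, 0.3246, 0.0285])]
1.05 0.025 [-4.36760718e-06  7.83824183e-01  6.20982809e-01  2.75748701e-05]
```

View pics/scene0.png

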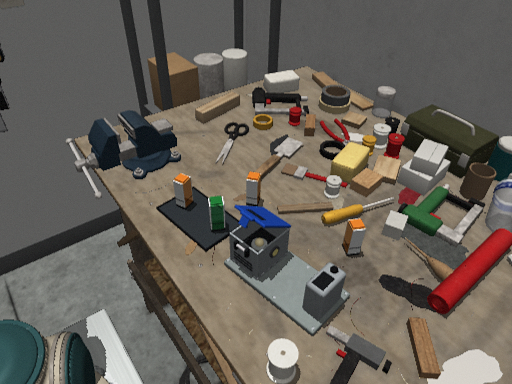

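View pics/side0.png

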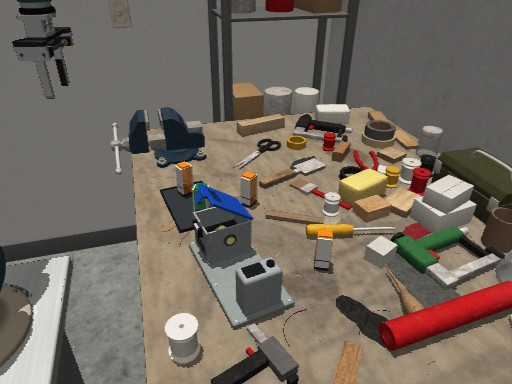

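View pics/wrist0.png

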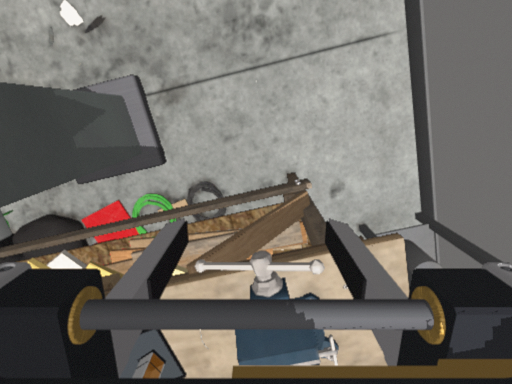

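```bash
python3 - <<'E'
from plant import r, vision, models, telemetry
import cv2, numpy as np
for n in ["scene","side"]:
    im=vision.snapshot(n); np.save(f"{n}_im.npy",im)
    for t in ["photometer","cover","amber_cell","amber_cell_frosted","amber_cell_clear"]:
        L=models.regions_of(t,n)
        for i,d in enumerate(L):
            p=d["pixels"]; ys,xs=np.nonzero(p); print(n,t,i,round(d["score"],2),p.sum(),xs.min(),xs.max(),ys.min(),ys.max())
            np.save(f"m_{n}_{t}_{i}.npy",p)
    for nm,(x0,y0,w,h) in {"ph":(200,170,160,170) if n=="scene" else (170,170,140,160),"am":(150,160,90,90)}.items():
        k=4 if nm=="ph" else 6
        cv2.imwrite(f"pics/{n}_{nm}.png",cv2.resize(im[y0:y0+h,x0:x0+w,::-1],None,fx=k if nm=="am" else 3.5,fy=k if nm=="am" else 3.5,interpolation=cv2.INTER_CUBIC))
print(telemetry.current_t())
E
```

```text
scene photometer 0 0.66 8070 224 349 205 333
scene cover 0 0.7 716 236 288 206 227
scene amber_cell 0 0.93 470 246 260 171 205
scene amber_cell 1 0.73 630 342 365 218 254
scene amber_cell 2 0.59 544 173 193 174 208
scene amber_cell_frosted 0 0.71 268 246 257 179 203
scene amber_cell_frosted 1 0.66 294 348 365 228 253
scene amber_cell_frosted 2 0.49 241 173 185 180 206
scene amber_cell_clear 0 0.69 241 176 191 175 204
scene amber_cell_clear 1 0.61 334 343 365 218 250
scene amber_cell_clear 2 0.57 129 248 260 172 198
scene amber_cell_clear 3 0.31 223 173 184 181 205
side photometer 0 0.6 8145 189 294 184 328
side cover 0 0.88 853 195 252 184 219
side cover 1 0.42 7968 190 293 184 327
side amber_cell 0 0.79 616 314 332 229 270
side amber_cell 1 0.75 517 241 256 172 207
side amber_cell 2 0.56 521 175 193 162 196
side amber_cell_frosted 0 0.77 194 241 249 179 203
side amber_cell_frosted 1 0.57 330 316 330 239 267
side amber_cell_frosted 2 0.55 165 175 193 166 192
side amber_cell_clear 0 0.7 129 318 332 229 238
side amber_cell_clear 1 0.67 8034 190 294 185 328
side amber_cell_clear 2 0.55 310 177 192 162 193
side amber_cell_clear 3 0.47 217 243 256 172 203
1.65
```

View pics/scene_ph.png

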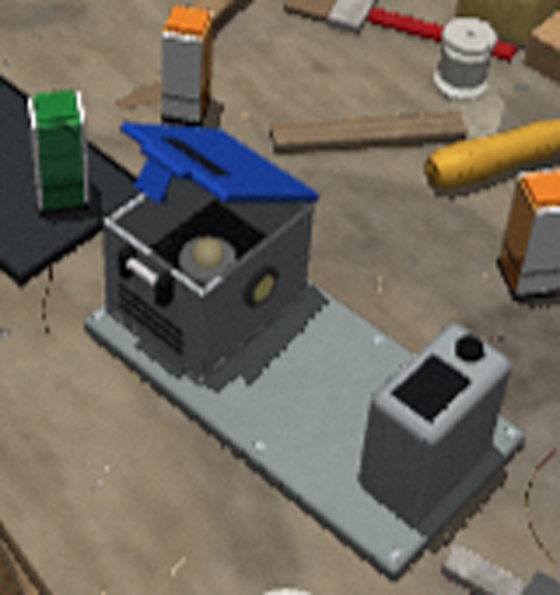

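View pics/scene_am.png

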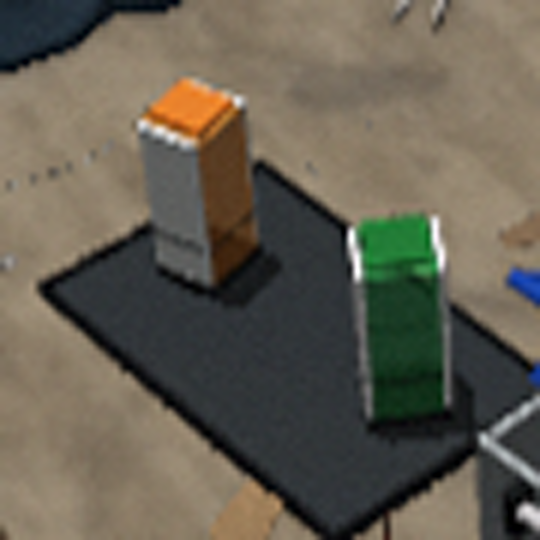

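View pics/side_ph.png

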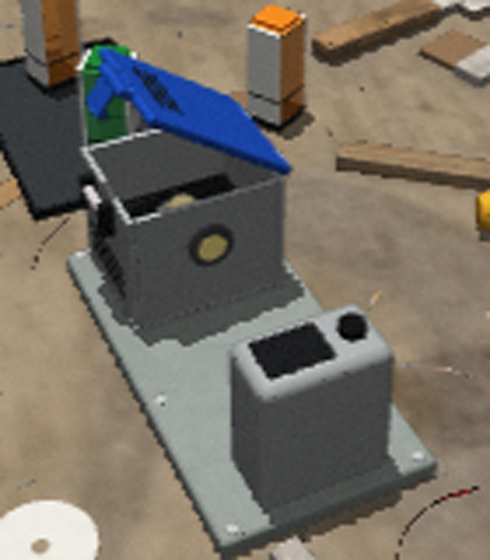

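```bash
cat > fit.py <<'E'
import numpy as np, cv2
from scipy.spatial.transform import Rotation as R
from scipy.optimize import minimize
def proj(c,P):
    q=c["orientation"]; Rm=R.from_quat([q[1],q[2],q[3],q[0]]).as_matrix()
    p=(np.asarray(P)-c["position"])@Rm
    return np.c_[c["fx"]*p[:,0]/p[:,2]+c["cx"], c["fy"]*p[:,1]/p[:,2]+c["cy"]]
def box(x0,x1,y0,y1,z0,z1):
    return np.array([[x,y,z] for x in(x0,x1) for y in(y0,y1) for z in(z0,z1)])/1000.
def hullmask(m,c,P,k=4):
    h=cv2.convexHull(proj(c,P).astype(np.float32))[:,0]
    cv2.fillConvexPoly(m,np.round((h+.5)*k*16-8).astype(np.int32),1,shift=4)
def tf(P,x,y,yaw,z=0):
    c,s=np.cos(yaw),np.sin(yaw); return np.c_[x+c*P[:,0]-s*P[:,1], y+s*P[:,0]+c*P[:,1], z+P[:,2]]
def soft(parts,c,k=4):
    m=np.zeros((384*k,512*k),np.uint8)
    for P in parts: hullmask(m,c,P,k)
    return cv2.resize(m.astype(np.float32),(512,384),interpolation=cv2.INTER_AREA)
def photo_parts(p):
    x,y,yaw,th,yc=p
    cov=box(-106,0,-37.5,37.5,-1,4.5); co,s=np.cos(th),np.sin(th)
    cov=np.c_[cov[:,0]*co+cov[:,2]*s+.047, cov[:,1]+.0875, -cov[:,0]*s+cov[:,2]*co+.0905]
    return [tf(q,x,y,yaw) for q in (box(-58,58,yc*1e3-113.5,yc*1e3+113.5,0,12),box(-45,45,50,125,0,88),box(-35,35,-90,-50,0,91),cov)]
E
cat > a.py <<'E'
from fit import *
from plant import vision
cal={n:vision.get_calibration(n) for n in("scene","side")}
M={n:np.load(f"m_{n}_photometer_0.npy").astype(np.float32) for n in cal}
def cost(p,ns=("scene","side")): return sum(np.abs(soft(photo_parts(p),cal[n])-M[n]).sum() for n in ns)
for ns in (("scene","side"),("scene",),("side",)):
    best=None
    for yaw in (.05,.17,.28):
        p0=np.array([.46,-.001,yaw,.6,.0175])
        s=np.vstack([p0]+[p0+np.eye(5)[i]*d for i,d in enumerate([.008,.008,.08,.1,.006])])
        o=minimize(cost,p0,args=(ns,),method="Nelder-Mead",options=dict(initial_simplex=s,maxiter=250,xatol=1e-4,fatol=.5))
        if best is None or o.fun<best.fun: best=o
    print(ns,np.round(best.x,4),best.fun)
    for n in ns:
        if len(ns)>1:
            im=np.load(f"{n}_im.npy")[:,:,::-1].copy(); im=cv2.resize(im,None,fx=3,fy=3,interpolation=cv2.INTER_CUBIC)
            for P in photo_parts(best.x):
                h=cv2.convexHull(proj(cal[n],P).astype(np.float32)); cv2.polylines(im,[np.round(h*3+1).astype(np.int32)],True,(0,0,255),1)
            x0,y0=(210,190) if n=="scene" else (180,170)
            cv2.imwrite(f"pics/fit_{n}.png",im[y0*3:y0*3+500,x0*3:x0*3+450])
E
python3 a.py
```

```text
('scene', 'side') [ 0.4621 -0.0016  0.1701  0.6134  0.0177] 766.25
('scene',) [ 0.4616 -0.0013  0.1695  0.6105  0.0179] 367.375
('side',) [ 0.4624 -0.0042  0.1685  0.624   0.0194] 367.375
```

View pics/fit_scene.png

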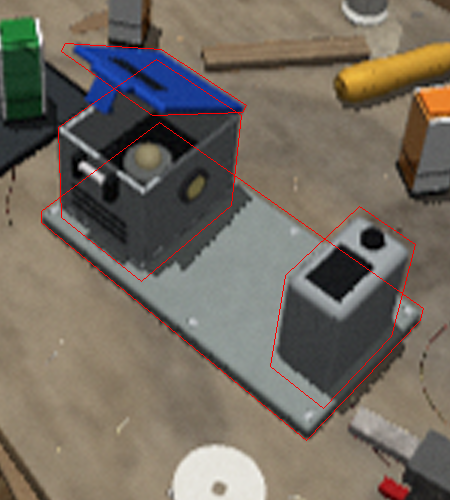

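View pics/fit_side.png

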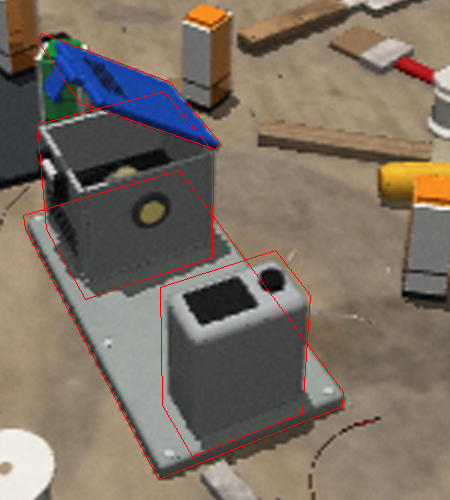

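```bash
cat > b.py <<'E'
from fit import *
from plant import vision, telemetry
c=vision.get_calibration("wrist")
q=telemetry.current_tool_rot(); Rt=R.from_quat([q[1],q[2],q[3],q[0]])
q=c["orientation"]; Rc=R.from_quat([q[1],q[2],q[3],q[0]])
print("cam in tool", Rt.inv().apply(np.array(c["position"])-telemetry.current_ee_pos()))
print("cam axes in tool\n", (Rt.inv()*Rc).as_matrix().round(3)); print(Rt.as_matrix().round(3))
cal={n:vision.get_calibration(n) for n in("scene","side")}
M={n:np.load(f"m_{n}_amber_cell_2.npy").astype(np.float32) for n in cal}
B=box(-16,16,-14,14,0,76);Lid=box(-11,11,-12,12,76,80)
def cost(p,ns=("scene","side")): return sum(np.abs(soft([tf(Q,*p,z=.004) for Q in(B,Lid)],cal[n],8)-M[n]).sum() for n in ns)
for yaw in np.arange(0,np.pi,.2):
    p0=np.array([.405,.318,yaw]); s=np.vstack([p0]+[p0+np.diag([.006,.006,.1])[i] for i in range(3)])
    o=minimize(cost,p0,method="Nelder-Mead",options=dict(initial_simplex=s,maxiter=120)); print(round(yaw,2),o.x.round(4),o.fun)
E
python3 b.py
```

```text
cam in tool [ 4.70262759e-06 -7.95694390e-02 -1.53377923e-01]
cam axes in tool
 [[ 1.    -0.     0.001]
 [-0.     0.962  0.274]
 [-0.001 -0.274  0.962]]
[[ 0.229  0.973  0.   ]
 [ 0.973 -0.229  0.   ]
 [ 0.    -0.    -1.   ]]
0.0 [0.4062 0.3195 0.2602] 124.390625
0.2 [0.4063 0.3195 0.2689] 124.296875
0.4 [0.4061 0.3196 0.4615] 126.84375
0.6 [0.4058 0.3198 0.662 ] 125.765625
0.8 [0.4058 0.32   0.646 ] 125.46875
1.0 [0.4057 0.32   0.6433] 125.4375
1.2 [0.4054 0.3183 1.3073] 203.4375
1.4 [0.4055 0.3186 1.291 ] 203.625
1.6 [0.4058 0.3196 1.8798] 129.140625
1.8 [0.4058 0.3192 1.8982] 129.28125
2.0 [0.4062 0.3197 1.9484] 130.765625
2.2 [0.4057 0.3198 2.3707] 133.796875
2.4 [0.4056 0.32   2.3912] 133.96875
2.6 [0.4054 0.3195 2.3821] 134.0
2.8 [0.4053 0.319  2.9446] 152.90625
3.0 [0.4063 0.3196 3.4279] 124.375
```

```bash
cat >> fit.py <<'E'
def unproj(c,uv,z):
    q=c["orientation"]; Rm=R.from_quat([q[1],q[2],q[3],q[0]]).as_matrix()
    d=Rm@np.array([(uv[0]-c["cx"])/c["fx"],(uv[1]-c["cy"])/c["fy"],1]); p=np.array(c["position"]); return p+d*(z-p[2])/d[2]
E
python3 - <<'E'
from fit import *
from plant import *
c=vision.get_calibration("scene")
for uv in [(100,165),(150,170),(180,160),(70,140),(100,195)]: print(uv,unproj(c,uv,0.0).round(3),unproj(c,uv,0.1).round(3))
for uv in [(145,115),(100,120)]: print("top",uv,unproj(c,uv,.1).round(3),unproj(c,uv,.13).round(3))
q=telemetry.current_tool_rot()
print(inverse_kinematics([.464,.306,.23],q),inverse_kinematics([.464,.306,.15],q))
E
```

```text
(100, 165) [0.298 0.584 0.   ] [0.269 0.442 0.1  ]
(150, 170) [0.396 0.489 0.   ] [0.352 0.362 0.1  ]
(180, 160) [0.48  0.483 0.   ] [0.424 0.357 0.1  ]
(70, 140) [0.27  0.747 0.   ] [0.246 0.58  0.1  ]
(100, 195) [0.255 0.467 0.   ] [0.233 0.343 0.1  ]
top (145, 115) [0.444 0.587 0.1  ] [0.426 0.536 0.13 ]
top (100, 120) [0.338 0.629 0.1  ] [0.326 0.577 0.13 ]
[ 4.57779220e-01  2.47264442e-01  1.54648083e+00  7.01460053e-05
  1.34779208e+00 -8.82281347e-01] [ 4.57779220e-01  3.04331673e-01  1.67365088e+00  7.45020170e-05
  1.16355480e+00 -8.82295342e-01]
```

```bash
cat > look.py <<'E'
from fit import *
from plant import *
import json
def look(name):
    c=vision.get_calibration("wrist"); im=vision.snapshot("wrist"); np.save(name+".npy",im)
    json.dump({k:np.array(v).tolist() for k,v in c.items()},open(name+".json","w"))
    cv2.imwrite(f"pics/{name}.png",im[:,:,::-1]); return c,im
E
python3 - <<'E'
from look import *
q=telemetry.current_tool_rot()
r.move_to([.464,.306,.23],q); look("w1"); print(telemetry.current_t())
r.move_l([.464,.306,.15],vel=.2); look("w2")
for t in ["amber_cell","amber_line"]: print(t,[(round(d["score"],2),np.round(d["at"],4).tolist()) for d in models.mark_of(t,"wrist")])
print(telemetry.current_t())
E
```

```text
3.2417
amber_cell [(0.97, [0.4043, 0.3216, 0.005]), (0.75, [0.5456, 0.233, -0.0033]), (0.75, [0.4073, 0.3238, 0.0307])]
amber_line [(0.64, [0.5408, 0.238, 0.025]), (0.59, [0.4063, 0.3211, 0.0284])]
3.9417
```

View pics/w1.png

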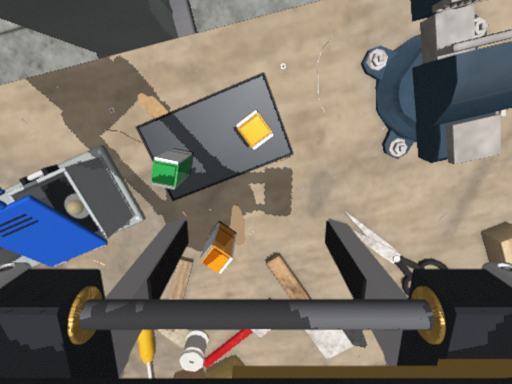

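View pics/w2.png

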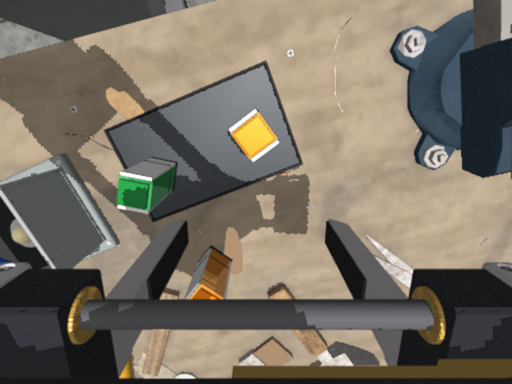

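```bash
python3 - <<'E'
import numpy as np,cv2
im=np.load("w2.npy"); c=im[95:175,215:295,::-1]
cv2.imwrite("pics/w2c.png",cv2.resize(c,None,fx=7,fy=7,interpolation=cv2.INTER_CUBIC))
E
```

```text
(no output)
```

View pics/w2c.png

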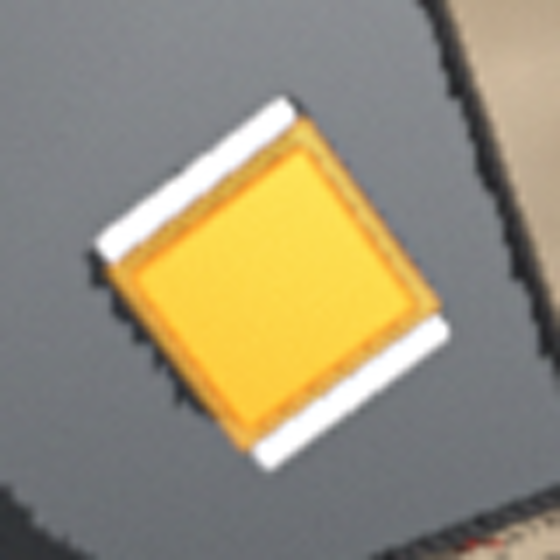

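```bash
python3 - <<'E'
from fit import *; import json
im=np.load("w2.npy").astype(int); c=json.load(open("w2.json"))
k=8; crop=cv2.resize(im[95:175,215:295].astype(np.uint8),None,fx=k,fy=k,interpolation=cv2.INTER_CUBIC).astype(int)
w=(crop.min(2)>185); n,lab,st,cen=cv2.connectedComponentsWithStats(w.astype(np.uint8))
f=lambda p:unproj(c,((p[0]+.5)/k-.5+215,(p[1]+.5)/k-.5+95),.080)[:2]
for i in range(1,n):
    if st[i,4]<500: continue
    ys,xs=np.nonzero(lab==i); rc=cv2.minAreaRect(np.c_[xs,ys].astype(np.float32)); b=np.array([f(p) for p in cv2.boxPoints(rc)])
    e=[b[1]-b[0],b[2]-b[1]]; L=max(e,key=np.linalg.norm); print(st[i,4],f(cen[i]).round(4),"len",sorted(np.linalg.norm(v) for v in e),"dir",np.degrees(np.arctan2(*L[::-1])), "ctr",b.mean(0))
m=(crop.max(2)-crop.min(2)>70)|w
n,lab,st,cen=cv2.connectedComponentsWithStats(m.astype(np.uint8)); i=1+np.argmax(st[1:,4]); ys,xs=np.nonzero(lab==i)
b=np.array([f(p) for p in cv2.boxPoints(cv2.minAreaRect(np.c_[xs,ys].astype(np.float32)))])
print("rect",b.mean(0),[ (np.linalg.norm(v),np.degrees(np.arctan2(v[1],v[0]))) for v in (b[1]-b[0],b[2]-b[1])])
E
```

```text
9034 [0.3916 0.3131] len [np.float64(0.003292322473764101), np.float64(0.025956138016125282)] dir 113.20827416678576 ctr [0.39167749 0.3130476 ]
8417 [0.4182 0.3245] len [np.float64(0.00331227872687421), np.float64(0.026006070221136428)] dir 113.05767577699093 ctr [0.41822492 0.32452512]
rect [0.40483013 0.31868862] [(np.float64(0.02793214239887285), np.float64(112.49491523448793)), (np.float64(0.02577241157103364), np.float64(24.628759597416053))]
```

```bash
cat >> look.py <<'E'
def qdown(a): # tool x at world angle a, z down
    x=np.array([np.cos(a),np.sin(a),0]); z=np.array([0,0,-1.]); y=np.cross(z,x)
    q=R.from_matrix(np.c_[x,y,z]).as_quat(); return [q[3],q[0],q[1],q[2]]
PH=(.4612,-.0012,.170)
def loc(x,y,ph=PH):
    c,s=np.cos(ph[2]),np.sin(ph[2]); return [ph[0]+c*x-s*y, ph[1]+s*x+c*y]
E
python3 - <<'E'
from look import *
q=qdown(.17); xy=loc(-.030,.0875)
print(xy, inverse_kinematics(xy+[.25],q))
r.move_l([.464,.306,.2],vel=.25)
gripper_to(0.0,20); print(telemetry.current_t(),telemetry.current_opening())
r.move_to(xy+[.24],q); print(telemetry.current_t())
print(r.move_l(xy+[.135],vel=.12,guard=25), telemetry.current_ee_pos(), telemetry.current_wrist_force())
print(r.move_l(xy+[.110],vel=.03,guard=25), telemetry.current_ee_pos(), telemetry.current_wrist_force())
print(telemetry.current_t())
E
```

```text
[np.float64(0.41682900144935103), np.float64(0.07996319663257669)] [ 2.52831807e-02  3.32582681e-02  1.75747790e+00 -4.44089210e-16
  1.35085648e+00 -1.44716819e-01]
5.7083 0.00037574139495959955
6.6417
False [0.41747066 0.08016696 0.13539085] [ 0.77241508 -0.68752587  0.39842461]
True [0.4166362  0.07984078 0.11943826] [-4.39960085 -1.06685719 14.87372907]
8.275
```

```bash
python3 - <<'E'
from look import *
print(telemetry.current_ee_pos(), telemetry.current_wrist_force())
p=telemetry.current_ee_pos()
r.move_l([p[0],p[1],.25],vel=.25)
for n in("scene","side"):
    im=vision.snapshot(n); np.save(f"{n}_im2.npy",im)
    print([(round(d["score"],2),np.round(d["at"],4).tolist()) for d in models.mark_of("cover_press",n)])
    print([(round(d["score"],2),np.round(d["at"],4).tolist()) for d in models.mark_of("beam_middle",n)])
    x0,y0=(200,170) if n=="scene" else (170,170)
    cv2.imwrite(f"pics/{n}2.png",cv2.resize(im[y0:y0+170,x0:x0+160,::-1],None,fx=3.5,fy=3.5,interpolation=cv2.INTER_CUBIC))
r.move_to(loc(0,-.065)+[.22],qdown(.17))
look("w3")
for t in ["photometer","beam_middle","cover_press"]: print(t,[(round(d["score"],2),np.round(d["at"],4).tolist()) for d in models.mark_of(t,"wrist")])
print(telemetry.current_t(),telemetry.current_ee_pos())
E
```

```text
[0.4166362  0.07984078 0.11943826] [-4.39960085 -1.06685719 14.87372907]
[(0.62, [0.4192, 0.0778, 0.093]), (0.36, [0.4031, 0.3199, 0.0054])]
[(0.57, [0.461, -0.001, 0.0576])]
[(0.86, [0.4165, 0.0783, 0.0958]), (0.31, [0.4056, 0.32, 0.0019])]
[(0.81, [0.4656, -0.002, 0.0613])]
photometer [(0.89, [0.4604, -0.0051, -0.0029])]
beam_middle [(0.64, [0.462, -0.004, 0.06])]
cover_press [(0.83, [0.415, 0.0772, 0.0928])]
10.125 [ 0.47193018 -0.06373571  0.2205137 ]
```

View pics/scene2.png

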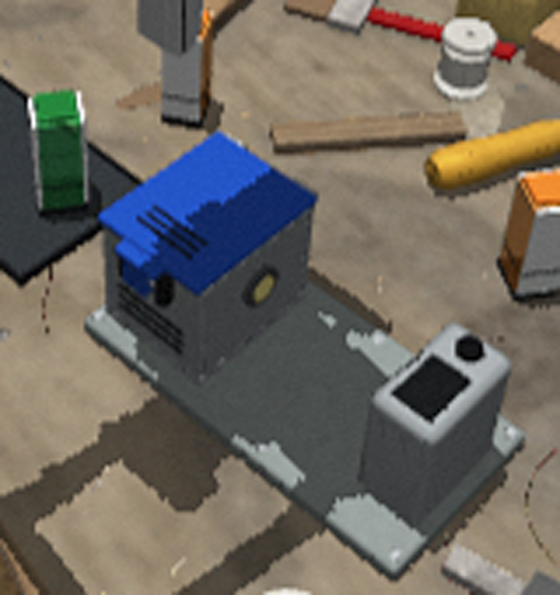

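View pics/side2.png

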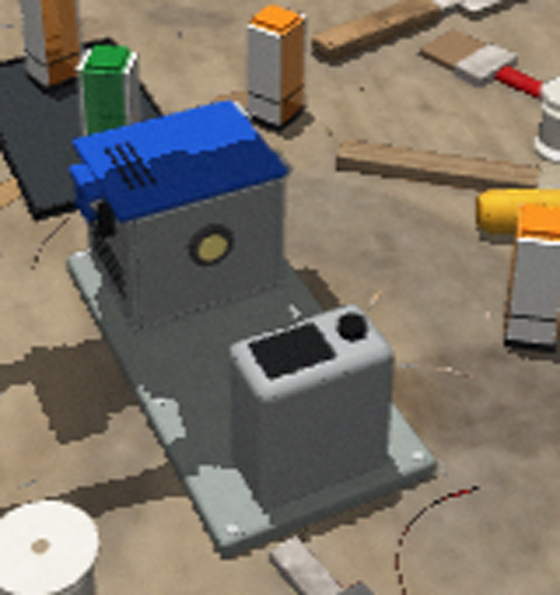

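View pics/w3.png

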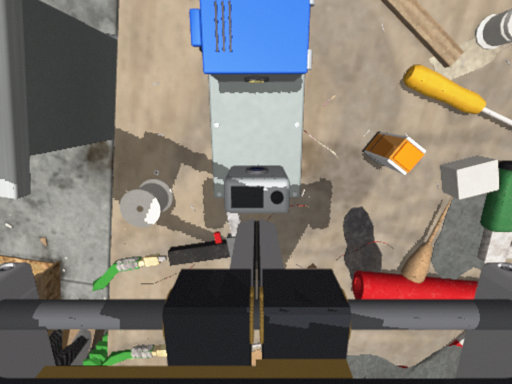

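```bash
python3 - <<'E'
from look import *
import json
# zoom with overlay of current model in w3
c=json.load(open("w3.json")); im=np.load("w3.npy")
for n,uv in (("scene",(274.6,251.8)),("side",(230.4,239.8))):
    for nn in (n,): print(n,"lens at z.06",unproj(vision.get_calibration(n),uv,.060).round(4),"expected",np.round(loc(0,.046),4))
big=cv2.resize(im[:220,170:340,::-1],None,fx=4,fy=4,interpolation=cv2.INTER_CUBIC)[:880]
for p,col in ((PH,(0,0,255)),):
    for P in (box(-58,58,17.7-113.5,17.7+113.5,12,12),box(-35,35,-90,-50,91,91),box(-45,45,50,125,91,91),box(-13,13,46,46,60,60),box(-13,13,-46,-46,60,60)):
        h=cv2.convexHull(proj(c,tf(P,*p)).astype(np.float32))-[170,0]
        cv2.polylines(big,[np.round(h*4+1.5).astype(np.int32)],True,col,1)
cv2.imwrite("pics/w3c.png",big[260:860])
E
```

```text
scene lens at z.06 [0.453  0.0436 0.06  ] expected [0.4534 0.0441]
side lens at z.06 [0.4554 0.0428 0.06  ] expected [0.4534 0.0441]
```

View pics/w3c.png

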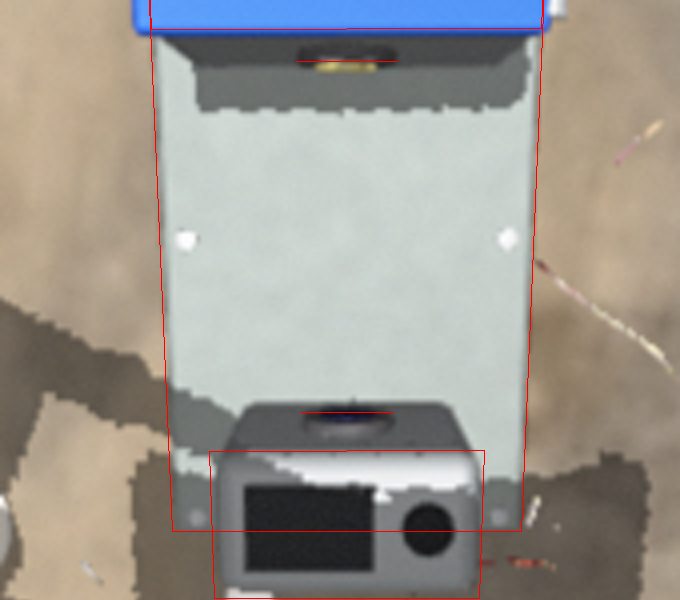

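```bash
python3 - <<'E'
from look import *
q=qdown(np.radians(23.3)); xy=[.4049,.3188]
r.move_to(xy+[.20],q); gripper_to(.06,20)
r.move_l(xy+[.125],vel=.2)
look("w4"); print(telemetry.current_t(),telemetry.current_ee_pos(),telemetry.current_opening())
E
```

```text
13.175 [0.40580784 0.31936016 0.12605795] 0.06006737802934394
```

View pics/w4.png

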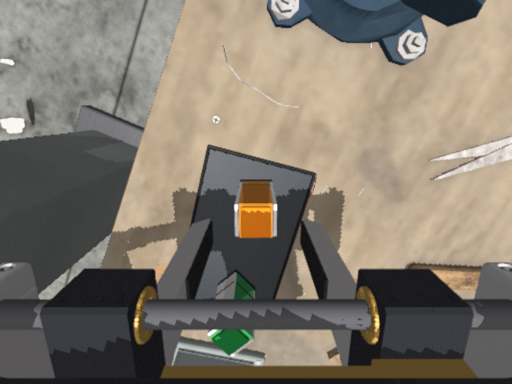

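```bash
python3 - <<'E'
from fit import *; import json
im=np.load("w4.npy"); c=json.load(open("w4.json")); x0,y0=225,170
k=8; crop=cv2.resize(im[y0:250,x0:290],None,fx=k,fy=k,interpolation=cv2.INTER_CUBIC)
cv2.imwrite("pics/w4c.png",crop[:,:,::-1])
crop=crop.astype(int); w=(crop.min(2)>175); n,lab,st,cen=cv2.connectedComponentsWithStats(w.astype(np.uint8))
f=lambda p:unproj(c,((p[0]+.5)/k-.5+x0,(p[1]+.5)/k-.5+y0),.080)[:2]
for i in range(1,n):
    if st[i,4]>300: print(st[i],f(cen[i]).round(4))
E
```

```text
[  74  271   33  256 5009] [0.3908 0.3152]
[ 385  270   33  256 4790] [0.4173 0.3268]
```

View pics/w4c.png

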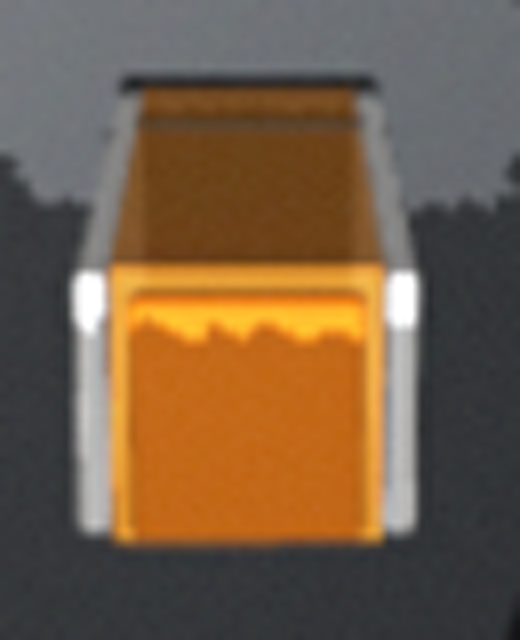

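```bash
python3 - <<'E'
from fit import *; import json
c=json.load(open("w4.json")); k=8
f=lambda p:unproj(c,((p[0]+.5)/k-.5+225,(p[1]+.5)/k-.5+170),.080)[:2]
print(f((246,402)), [f(p) for p in((76,268),(418,268),(78,535),(416,535))])
E
```

```text
[0.40471889 0.31951187] [array([0.38511712, 0.32545986]), array([0.41405128, 0.33792137]), array([0.39537051, 0.30070406]), array([0.42496973, 0.31344848])]
```

```bash
python3 - <<'E'
from look import *
xy=[.4046,.3192]
g=r.move_l(xy+[.066],vel=.08,guard=8); r.hold(.2)
print(g,telemetry.current_ee_pos(),telemetry.current_wrist_force())
print(gripper_to(.02,15), telemetry.current_opening(),telemetry.current_wrist_force())
look("w5")
im=vision.snapshot("scene"); cv2.imwrite("pics/s5.png",cv2.resize(im[140:260,140:280,::-1],None,fx=5,fy=5,interpolation=cv2.INTER_CUBIC))
print(telemetry.current_t(),telemetry.current_ee_pos())
E
```

```text
False [0.40495511 0.31941048 0.06652144] [ 0.32149041 -0.03287404  0.69029922]
False 0.031742723391682416 [ 0.58619623 -0.34365808  1.22575683]
14.9167 [0.4046277  0.31918594 0.0660368 ]
```

View pics/w5.png

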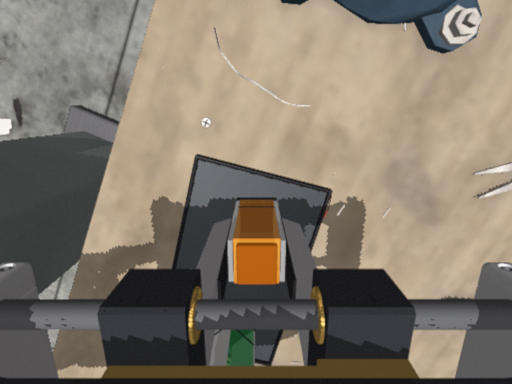

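View pics/s5.png

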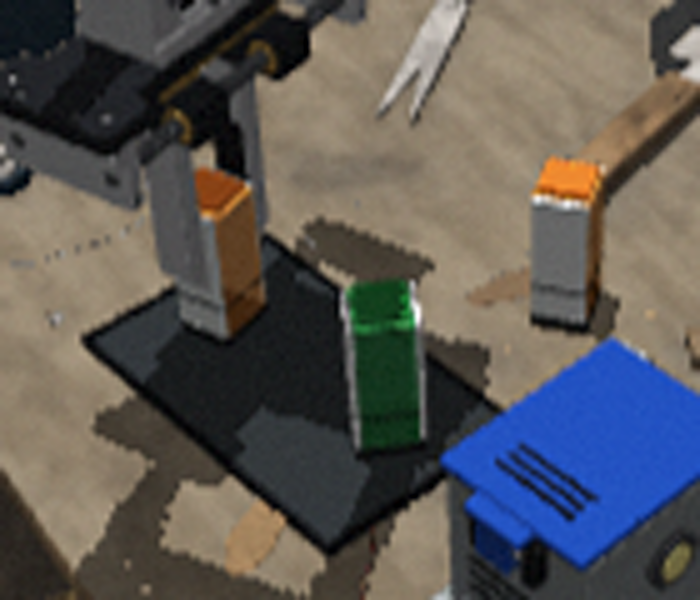

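```bash
python3 - <<'E'
from look import *
r.move_l([.4046,.3192,.20],vel=.2)
ph=(.4612,-.0016,.170); xy=loc(0,0,ph)
# intermediate with moderate speed
r.move_to(xy+[.20],qdown(.17)); r.hold(.4)
p=telemetry.current_ee_pos(); q=telemetry.current_tool_rot(); print(p,q,telemetry.current_opening(),telemetry.current_t(),telemetry.current_wrist_force())
c,im=look("w6"); 
for n in("scene","side"):
    a=vision.snapshot(n); cv2.imwrite(f"pics/{n}6.png",a[:,:,::-1]); np.save(f"{n}6.npy",a)
crop=im[200:310,195:315,::-1]; cv2.imwrite("pics/w6c.png",cv2.resize(crop,None,fx=6,fy=5.4 and 6,interpolation=cv2.INTER_CUBIC)[:600])
E
```

```text
[ 0.4612332  -0.0010907   0.20001828] [-2.17833204e-05  9.96348251e-01  8.53824462e-02  3.30097409e-05] 0.03201233784749658 17.3667 [ 0.51277563 -0.26888814 -0.82496425]
```

View pics/w6c.png

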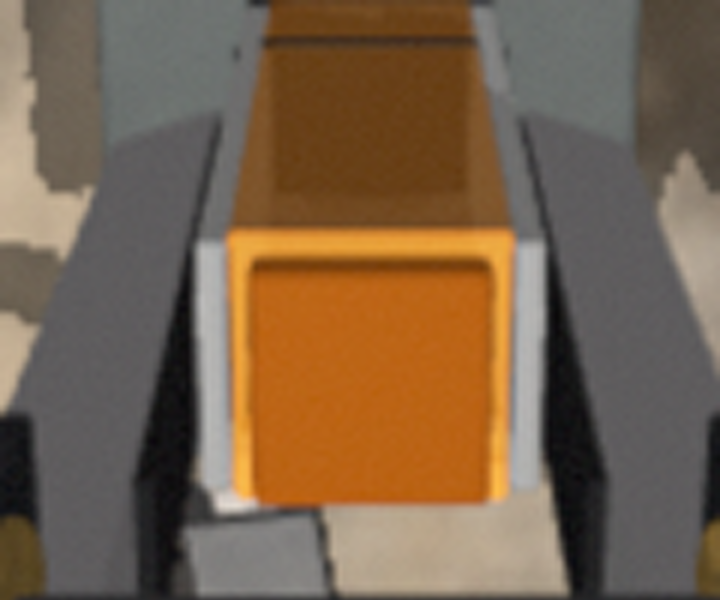

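View pics/scene6.png

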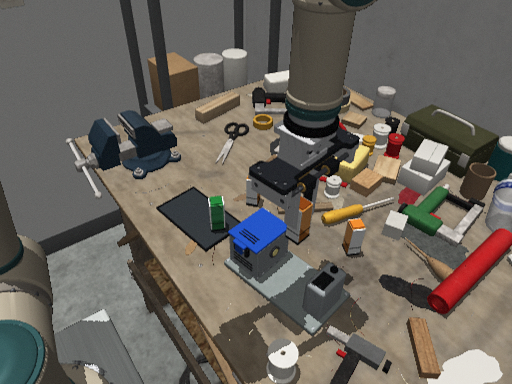

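```bash
python3 - <<'E'
from look import *; import json
c=json.load(open("w6.json"));k=6
f=lambda p:unproj(c,((p[0]+.5)/k-.5+195,(p[1]+.5)/k-.5+200),.2140)[:2]
p=np.array([ 0.4612332,-0.0010907]); a=.17
M=np.array([[np.cos(a),np.sin(a)],[-np.sin(a),np.cos(a)]])
for pt in((370,365),(195,240),(545,240),(200,490),(541,490),(230,230),(514,230)): print(pt,(M@(f(pt)-p)*1000).round(2))
E
```

```text
(370, 365) [0.41 0.45]
(195, 240) [-15.27  12.94]
(545, 240) [16.05 12.97]
(200, 490) [-15.49 -12.64]
(541, 490) [ 16.43 -12.61]
(230, 230) [-12.11  13.92]
(514, 230) [13.26 13.94]
```

```bash
python3 - <<'E'
from look import *
g=r.move_l([.4610,-.0018,.098],rot=qdown(.17),vel=.07,guard=10); r.hold(.5)
print(g,telemetry.current_ee_pos(),telemetry.current_tool_rot(),telemetry.current_opening(),telemetry.current_t(),telemetry.current_wrist_force())
c,im=look("w7")
for n in("scene","side"):
    a=vision.snapshot(n); np.save(f"{n}7.npy",a)
    for t in("amber_line","beam_middle","cover_press","green_cell"): print(n,t,[(round(d["score"],2),np.round(d["at"],4).tolist()) for d in models.mark_of(t,n)])
    x0,y0=(210,170) if n=="scene" else (180,150)
    cv2.imwrite(f"pics/{n}7.png",cv2.resize(a[y0:y0+170,x0:x0+150,::-1],None,fx=3.5,fy=3.5,interpolation=cv2.INTER_CUBIC))
E
```

```text
False [ 0.4610421  -0.00181038  0.09804774] [1.65393742e-05 9.96389039e-01 8.49051148e-02 6.69374005e-05] 0.031949352654289685 19.625 [ 0.05359014 -0.17305871 -0.94280657]
scene amber_line [(0.88, [0.5396, 0.2378, 0.0253]), (0.84, [0.4619, 0.0016, 0.0619]), (0.74, [0.6244, -0.0039, 0.0263])]
scene beam_middle [(0.63, [0.4605, 0.0011, 0.0593]), (0.55, [0.4604, -0.0014, 0.0005])]
scene cover_press [(0.59, [0.4183, 0.079, 0.0954]), (0.16, [0.4277, 0.2112, 0.0037])]
scene green_cell [(0.73, [0.4268, 0.2145, 0.0038])]
side amber_line [(0.95, [0.4649, -0.0047, 0.061]), (0.76, [0.6237, -0.0038, 0.0232]), (0.57, [0.545, 0.2392, 0.0266])]
side beam_middle [(0.9, [0.4661, -0.0011, 0.0617])]
side cover_press [(0.72, [0.4146, 0.0781, 0.0954]), (0.66, [0.4657, -0.0012, 0.0627])]
side green_cell []
```

View pics/scene7.png

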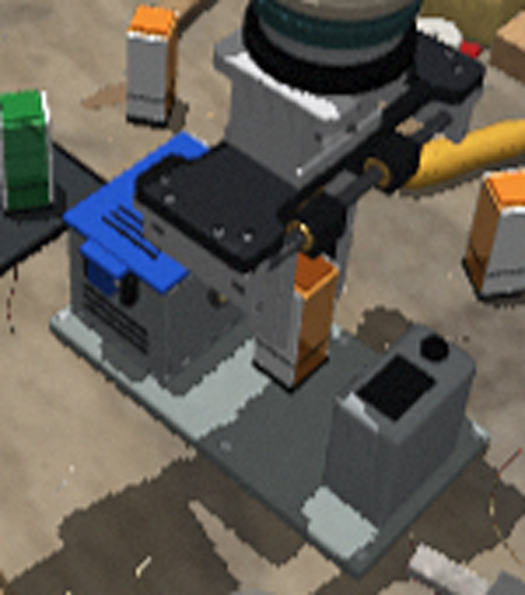

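View pics/side7.png

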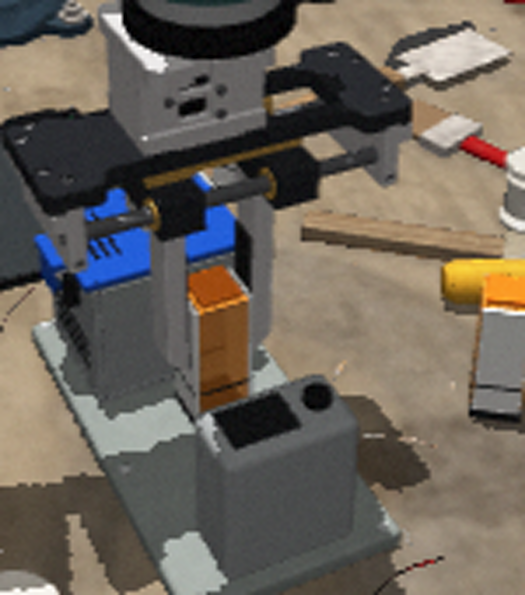

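View pics/w7.png

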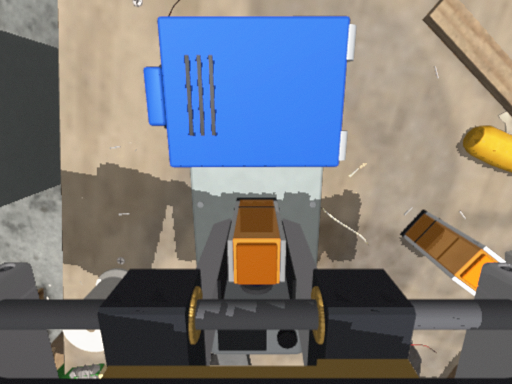

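```bash
python3 - <<'E'
from look import *
P=(.4612,-.0016,.170)
for n,(x0,y0) in {"scene":(255,210),"side":(215,210)}.items():
    a=np.load(f"{n}7.npy"); c=vision.get_calibration(n)
    b=cv2.resize(a[y0:y0+100,x0:x0+80,::-1],None,fx=6,fy=6,interpolation=cv2.INTER_CUBIC)
    for Q in (box(-16,16,-14,14,36,36),box(-16,16,-14,14,60,60),box(-16,16,-14,14,112,112),box(-13,13,46,46,47,73)):
        h=cv2.convexHull(proj(c,tf(Q,*P)).astype(np.float32))-[x0,y0]
        cv2.polylines(b,[np.round(h*6+2.5).astype(np.int32)],True,(0,0,255),1)
    cv2.imwrite(f"pics/{n}8.png",b)
E
```

```text
(no output)
```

View pics/scene8.png

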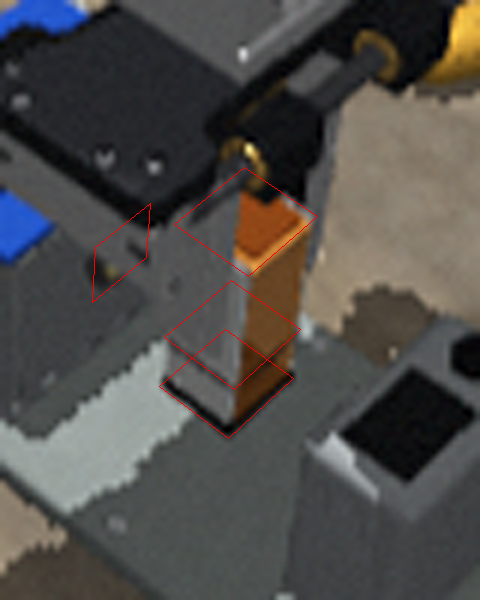

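View pics/side8.png

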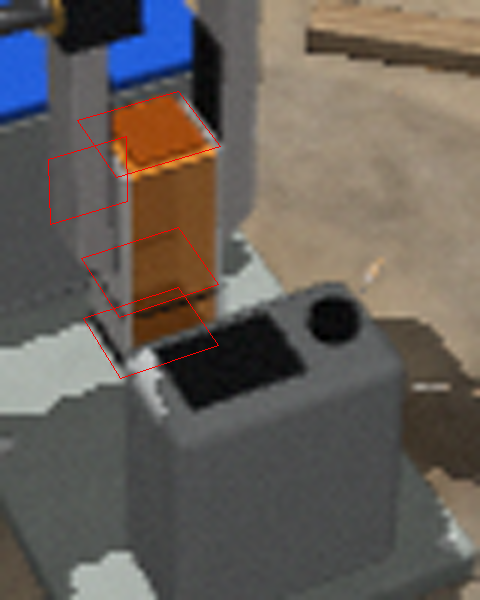

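```bash
python3 - <<'E'
from look import *
r.hold(.3); print(telemetry.current_ee_pos(),telemetry.current_opening(),abs(telemetry.current_dq()).max(),telemetry.current_t())
r.sign_off()
E
```

```text
[ 0.46101258 -0.00179145  0.09799633] 0.03210079375096483 0.0018879916753202144 20.475
the job is handed in; nothing more can be done
```

I handed the job in at 20.5 s. The cover is shut and the amber cell is held still in the light path.

- **Cover:** I pressed it down with closed fingers until the contact guard stopped the move, with about 15 N read just after. After I let go, it stayed flat in both room cameras (scene and side). Its press point read 93 to 96 mm, against 95 mm when shut.
- **Grip:** I took the amber cell farthest to the left, at about (0.405, 0.319), by its frosted faces and above the black line. The gripper opening stayed at 32 mm. A close wrist view showed it centred in the jaws to within 0.5 mm and not twisted.
- **Green cell:** it was still standing on the tray in the last scene picture.
- **Final pose:** the tool is at (0.4610, -0.0018, 0.0980), which puts the black line at 60 mm. My photometer fit puts the beam middle at (0.4612, -0.0016), with the photometer turned 0.17 rad. The lowering move met no contact, and the arm was still at hand-in.

**Checks that disagreed:**
- The networks' estimates of the line and beam points scattered by up to about 5 mm, so I relied on my own fits.
- In the scene camera, the outline drawn from the fit matched the cell. In the side camera, the cell's edges were off by about 1 to 2 pixels in slope. I put this down to picture resolution, because the wrist view showed the cell square to the cover's edges.

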